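# Eject and unload the slide cassette of a slide reader

## Robot

A 6-joint arm with a two-finger parallel gripper is mounted at the origin on a cart in front of the work surface, level with it; the furniture and walls round the work are solid. World frame = base frame: x ahead of the robot, y to its left, z up, the work surface at z = 0. Lengths are in m, angles in rad, forces in N, time in s.
With the tool pointing down it reaches from about 0.375 to 0.925 m from the base axis. Payload 5.7 kg.
Tool frame: the origin (TCP) lies on the centre line of the jaws, within the pads' length; the fingertips stand 11 mm ahead of it and the grasp point (between the pads) lies 8 mm behind it; z points along the fingers, y is the direction in which the jaws open and shut (so a half turn about z gives the same grasp; the last joint's range is limited). The gripper opens to 88 mm and grips with 3 to 60 N. Pads are 20 mm wide; open, the fingers measure 115 mm over their backs; the gripper's body (75 mm by 178 mm) begins 61 mm behind the grasp point.
Start: joints at [1.088, 0.359, 1.51, -0, 1.272, -0.115], TCP at [0.216, 0.56, 0.234] pointing down, gripper open.
Joint ranges: [-2.97, 2.97], [-1.01, 2.36], [0.21, 2.38], [-0.96, 4.11], [0.2, 2.71], [-2.98, 2.98]. Speed limits (rad/s): [2.39, 2.39, 3.14, 3.14, 3.14, 3.14].

## Interface

Orientations are given as a 3x3 rotation matrix whose columns are the frame's x, y, z axes.
In Python, from station import bot, vision gives the robot as it stands.
- The arm moves only by the shell command python3 -m jog 'ROWS' [FORCE]. ROWS is JSON, a list of rows, each a list of 7 numbers: the closure, from 0 (fully open) to 1 (shut), then the shift along the tool's x, y, z in m, then the turn, a rotation vector about the tool's x, y, z in rad. A call has 1 to 20 rows; each row shifts and turns the commanded pose from where the row before left it, along the tool's axes as they then stand; what a row does not reach is not made up. A row lasts 1/12 s, in which the tool goes at most 41.7 mm and 7.16 degrees, less where a joint would pass 70% of its speed; a pose out of reach is approached as far as the arm can. A call is refused whole if a number of a shift passes 0.0417 or a number of a turn 0.125, either way. A call with a gripper value outside its range is refused whole. The fingers move at their own pace and stop on an object; FORCE is the grip in N (left out, the last holds). Time passes only in rows, so rows that do not move let the fingers close. It gives the time, the measured TCP pose, the force and the opening at its end, in the units of the state.
- bot.sense(): the state, without advancing time (a new reading comes with each control period).
- vision.get_image(name): name is "side" or "top"; returns a dict with "img" (420x560x3 uint8, red, green, blue), "range_z" (420x560 float32, m along the optical axis (not along the pixel's ray), 0 where there is no reading), "mtx" (3x3 intrinsics, pixels), "cam_to_world" (4x4, takes a point from camera to world coordinates). Camera axes: x right, y up, looking along -z (the intrinsics and any distortion apply to the point x, -y, -z); pixel columns grow to the right and rows downward; lengths in m; the calibration is good to about 2 mm. A picture is of the moment at which its call begins.
- bot.close_job(): hands the job in, once; it reports no verdict.
The state is a dict: "clock": time; "q": joint angles; "qvel": joint speeds; "tau": joint torques, N m; "eef_pos": TCP position; "tcp_rot": TCP orientation; "force": force on the tool from outside, world axes, zero at the start; "wrist_torque": the same for the moment, N m; "opening": finger opening in m.
Only numpy, scipy, OpenCV 4.12 (cv2) and the standard library are available. Lean on these libraries where they do the work, as an engineer would, in place of code of your own. Each camera call takes 0.05 s, during which the arm holds its last target. There are 200 camera calls.

## Task

Unload the slide reader: press its round eject button fully down and let it go, so that the sprung lift brings the slide cassette up. Then pinch the cassette's two opposed side catches together to unhook it, lift it out until its underside is well over 5 cm above the reader's deck, and finish while holding it there, level and still, by the pinched catches. Leave the things standing about on the bench where they are.

Things in the scene. Friction and masses are not known exactly. Their poses are not given: they have to be found in the camera images.
- reader: slide reader, fixed: white benchtop box 216 (x) x 160 (y) mm, flat deck 75 mm above the bench, dark display at its front, grey block at its back (x +61 to +104 mm) rising to 114 mm. Origin: on the bench below the middle of the cassette well; x to its back, y to its left, z up. The well is a 98 x 74 mm opening in the deck, centred on the origin.
- lift_mouth (a point): the middle of the well's mouth, level with the deck, 75 mm above the reader's origin
- button_top (a point): the middle of the top face of the eject button, a round grey push button of 24 mm diameter in a black collar of 34 mm diameter, at x -80, y -38 mm in the reader's frame (front right on the deck); its top stands 10 mm above the deck and 7 mm above the collar; it is pressed straight down
- eject_button (a joint): travel of the eject button, m: 0 released, 0.006 fully down; a spring returns it; it takes about 1.2 N to start it and 3.6 N to hold it fully down. It unlatches the lift at about two thirds of its travel.
- lift (a joint): height of the lift that carries the cassette in the well, m: 0 latched down, 0.027 up. Once unlatched it comes up by its spring within a second and stays up; it cannot be pulled off.
- cassette: slide cassette: open white frame with upright glass slides, 84 (x) x 42 (y) x 40 (z) mm, about 0.15 kg, a grey catch in the middle of each long side (y+ and y-). Origin: middle of its underside; axes as the reader's. At the start its top is 1 mm below the deck; with the lift up its origin is 14 mm below the deck, its top 26 mm above. Hooked to the lift until both catches are pinched.
- catch_left_face (a point): point on the outer face of the catch on the cassette's y+ side, 28 mm above the cassette's origin, 26 mm from its middle plane when released; 14 mm above the deck with the lift up. The face is upright, flat, ribbed, 34 mm wide (x); with the lift up it shows from the deck to 25 mm above it.
- catch_right_face (a point): the same point of the catch on the y - side; the faces are 52 mm apart when released
- catch_left (a joint): how far the left catch is pushed in, m: 0 released (hooked), 0.005 fully in, flush with the frame's sides (42 mm over both). Its hook clears the lift's lip at 3 mm (4 mm if the cassette sits to one side in its 1 mm of play). Its spring pushes back with 2 N at first, 5 N at the end.
- catch_right (a joint): the same for the right catch
- beaker: bystander: small clear beaker, 48 mm wide, 57 mm high, beside the reader
- vial_pink: bystander: small vial with a black cap, 21 mm wide, 47 mm high, beside the reader
- vial_straw: bystander: small vial with a green cap, 21 mm wide, 47 mm high, beside the reader
- culture_dish: bystander: lower of two stacked culture dishes, 60 mm wide, 15 mm high each
- culture_dish_2: bystander: upper of the two culture dishes
- porcelain_dish: bystander: white porcelain dish, 46 mm wide, 20 mm high
- marker_blue: bystander: marker pen lying on the bench, 134 mm long, 13 mm thick
There are look-alikes about, which are no part of the job. Leave any yellow look-alike of the cassette alone.

How it is judged:
By the outcome, as a careful person would: the job done as asked, in the order asked, and still so for the second after the job is handed in, while the arm keeps its last pose, push and grip.
It also fails if it takes over 48 s, if anything falls off the work surface, if the arm or the gripper's body presses on something with over 40 N, if the wrist force passes 120 N, or if a joint passes its speed limit or range.

## Working session

There is one attempt and no reset: what is moved stays moved. The work goes in short steps, Python scripts to look and compute and a shell command to move; the robot and the scene stay as the last step left them, time stands still between calls to the robot, and variables do not carry over. Pictures are saved under pics/ and viewed, about 8 in all and at most 12, crops included, and the job is handed in when it is done.

```bash
mkdir -p pics; python3 - <<'E'
from station import bot,vision
import cv2,numpy as np
s=bot.sense();print(s['clock'],s['eef_pos'],np.round(s['tcp_rot'],3).tolist(),s['opening'],s['force'])
for n in('top','side'):
    d=vision.get_image(n);np.savez(f'{n}0.npz',**d);cv2.imwrite(f'pics/{n}0.png',d['img'][:,:,::-1]);print(d['mtx'].tolist(),np.round(d['cam_to_world'],3).tolist(),(d['range_z']>0).mean(),d.keys())
E
```

```text
0.0 [0.21540943 0.55928536 0.23281596] [[-0.933, 0.36, -0.001], [0.36, 0.933, -0.002], [0.0, -0.002, -1.0]] 0.08816605228600038 [ 0.92853747 -0.89274975  0.57934898]
[[393.46813757600603, 0.0, 285.87945194869303], [0.0, 393.46813757600603, 208.83610125564186], [0.0, 0.0, 1.0]] [[-0.029, 0.989, -0.148, 0.423], [-1.0, -0.029, -0.001, 0.046], [-0.005, 0.147, 0.989, 1.155], [0.0, 0.0, 0.0, 1.0]] 0.9960799319727891 dict_keys(['img', 'range_z', 'mtx', 'cam_to_world'])
[[428.0831466367318, 0.0, 278.4102800982024], [0.0, 428.0831466367318, 207.51140681578536], [0.0, 0.0, 1.0]] [[0.992, 0.057, -0.117, 0.462], [-0.13, 0.422, -0.897, -0.955], [-0.002, 0.905, 0.426, 0.553], [0.0, 0.0, 0.0, 1.0]] 0.981360544217687 dict_keys(['img', 'range_z', 'mtx', 'cam_to_world'])
```

View pics/top0.png

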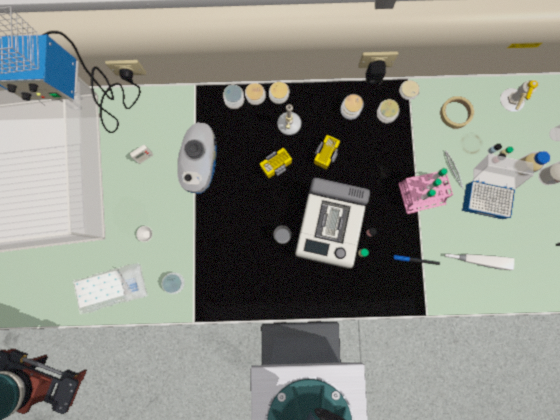

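View pics/side0.png

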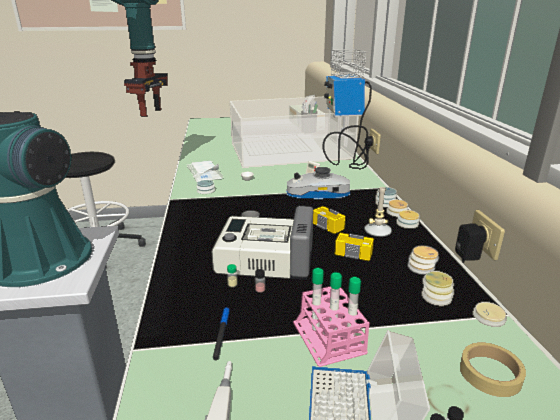

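The top view shows the reader at about (335,222), its button near (340,252) and the back block at (340,190). In the side view the reader is at about (263,247). Next I'll measure it.

```bash
cat > h.py <<'E'
import numpy as np,cv2
def cloud(d):
    K=d['mtx'];z=d['range_z'];v,u=np.mgrid[:z.shape[0],:z.shape[1]]
    p=np.stack([(u-K[0,2])/K[0,0]*z,-(v-K[1,2])/K[1,1]*z,-z],-1)
    T=d['cam_to_world'];return p@T[:3,:3].T+T[:3,3]
def ray(d,uv,h):
    K=d['mtx'];T=d['cam_to_world'];r=T[:3,:3]@[(uv[0]-K[0,2])/K[0,0],-(uv[1]-K[1,2])/K[1,1],-1]
    return T[:3,3]+r*(h-T[2,3])/r[2]
def proj(d,p):
    K=d['mtx'];T=d['cam_to_world'];c=T[:3,:3].T@(np.asarray(p)-T[:3,3])
    return np.array([K[0,2]+K[0,0]*c[0]/-c[2],K[1,2]-K[1,1]*c[1]/-c[2]])
E
python3 - <<'E'
from h import *
for n,box in(('top',(285,170,385,275)),('side',(205,200,320,285))):
    d=dict(np.load(n+'0.npz'));P=cloud(d);x0,y0,x1,y1=box
    m=np.zeros(P.shape[:2],bool);m[y0:y1,x0:x1]=1
    bench=P[m&(d['img'].max(-1)<25)&(abs(P[...,2])<.03)];print(n,'bench z',np.median(bench[:,2]))
    dk=m&(P[...,2]>.066)&(P[...,2]<.085)&(d['img'].min(-1)>150);q=P[dk];print('deck z',np.median(q[:,2]),len(q))
    r=cv2.minAreaRect((P[m&(P[...,2]>.06)][:,:2]*1000).astype(np.float32));print('all rect',r,cv2.boxPoints(r).tolist())
    b=P[m&(P[...,2]>.1)];r=cv2.minAreaRect((b[:,:2]*1000).astype(np.float32));print('block',r,np.median(b[:,2]))
    im=cv2.resize(d['img'][y0:y1,x0:x1],None,fx=5,fy=5,interpolation=cv2.INTER_CUBIC);cv2.imwrite(f'pics/{n}c.png',im[:,:,::-1])
E
python3 -c "
import cv2,numpy as np
a=cv2.imread('pics/topc.png');b=cv2.imread('pics/sidec.png');a=cv2.resize(a,(400,420));b=cv2.resize(b,(400,296))
c=np.zeros((420,800,3),np.uint8);c[:,:400]=a;c[:296,400:]=b;cv2.imwrite('pics/crop1.png',c)"
```

```text
top bench z -0.00013979600016644778
deck z 0.07464728152306832 2111
all rect ((524.835693359375, -69.42210388183594), (168.8167266845703, 256.28826904296875), 74.859619140625) [[379.0933837890625, -117.43123626708984], [626.485595703125, -184.369873046875], [670.5780029296875, -21.41297149658203], [423.185791015625, 45.525665283203125]]
block ((524.6483764648438, -68.67694854736328), (159.8795166015625, 260.35791015625), 73.1723861694336) 0.11337319182721006
side bench z -0.0001468293300966872
deck z 0.07440169081157716 1743
all rect ((476.6948547363281, -469.1343688964844), (962.9607543945312, 225.90695190429688), 80.19697570800781) [[283.4130554199219, -924.3529663085938], [506.0215148925781, -962.8162231445312], [669.9766845703125, -13.915771484375], [447.3681945800781, 24.5474853515625]]
block ((560.1893310546875, -491.74591064453125), (946.8297729492188, 53.656532287597656), 80.19697570800781) 0.1138108426818202
```

View pics/crop1.png

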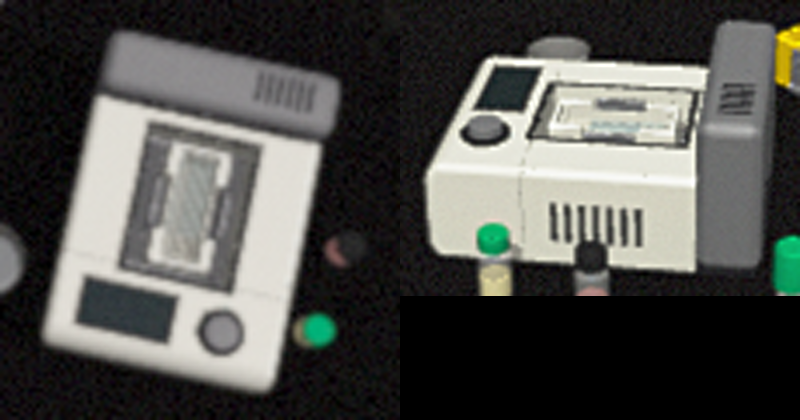

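The crop shows the cassette sunk in the well (top px about (332,222)) and the round grey button (top about (340,253), side about (229,237)). I'll extract the well and button in both views.

```bash
python3 - <<'E'
from h import *
for n,box in(('top',(285,170,385,275)),('side',(205,200,320,285))):
    d=dict(np.load(n+'0.npz'));P=cloud(d);x0,y0,x1,y1=box
    m=np.zeros(P.shape[:2],np.uint8);m[y0:y1,x0:x1]=1
    g=d['img'].max(-1)
    # deck: largest white component at deck height
    dk=((P[...,2]>.07)&(P[...,2]<.08)&(g>140)&(m>0)).astype(np.uint8)
    c=max(cv2.findContours(dk,cv2.RETR_EXTERNAL,cv2.CHAIN_APPROX_NONE)[0],key=cv2.contourArea)
    w=np.float32([ray(d,p[0],.075)[:2]*1000 for p in cv2.convexHull(c)]);r=cv2.minAreaRect(w);print(n,'deck',r)
    fill=np.zeros_like(m);cv2.drawContours(fill,[cv2.convexHull(c)],-1,1,-1);fill=cv2.erode(fill,np.ones((3,3)))
    dark=((g<140)&(fill>0)).astype(np.uint8)
    for c in cv2.findContours(dark,cv2.RETR_EXTERNAL,cv2.CHAIN_APPROX_NONE)[0]:
        if cv2.contourArea(c)<60: continue
        w=np.float32([ray(d,p[0],.075)[:2]*1000 for p in c]);print('  dark',cv2.contourArea(c),cv2.boundingRect(c),np.round(sum([list(t) if hasattr(t,'__len__') else [t] for t in cv2.minAreaRect(w)],[]),1))
    bx=dict(top=(330,243,350,263),side=(219,229,240,246))[n]
    bm=np.zeros_like(m);bm[bx[1]:bx[3],bx[0]:bx[2]]=1
    bt=((g>80)&(g<170)&(d['img'].min(-1)>60)&(bm>0)&(P[...,2]>.081)).astype(np.uint8)
    c=max(cv2.findContours(bt,cv2.RETR_EXTERNAL,cv2.CHAIN_APPROX_NONE)[0],key=cv2.contourArea);e=cv2.minEnclosingCircle(c);M=cv2.moments(c);ctr=(M['m10']/M['m00'],M['m01']/M['m00'])
    print('  button',e,ctr,ray(d,ctr,.085),'z',np.median(P[bt>0][:,2]))
E
```

```text
top deck ((523.2135009765625, -73.48750305175781), (156.9551544189453, 172.07110595703125), 75.54376220703125)
  dark 89.0 (334, 248, 12, 11) [458.2 -96.4  30.1  27.1  88.3]
  dark 261.5 (304, 239, 26, 17) [476.  -33.3  65.3  33.7  75.8]
  dark 1036.0 (315, 201, 35, 43) [545.6 -80.3  80.2 105.   75.5]
  button ((339.8999938964844, 252.0), 5.0804595947265625) (339.70652173913044, 252.44565217391303) [ 0.45931235 -0.09564243  0.085     ] z 0.08478422762355842
side deck ((524.6436767578125, -81.41890716552734), (166.31275939941406, 165.73085021972656), 75.77622985839844)
  dark 83.5 (222, 233, 15, 9) [460.6 -90.2  37.5  32.5  82.3]
  dark 106.0 (241, 224, 51, 19) [549.6 -79.5  81.8 111.3  75.6]
  dark 167.5 (226, 219, 20, 13) [478.4 -32.3  66.9  35.1  75.5]
  button ((229.0, 235.0), 5.000100135803223) (229.1111111111111, 235.44) [ 0.46077596 -0.10141826  0.085     ] z 0.08470894638664411
```

Both views agree on the following:
- **Reader x-axis:** at −14.5° from world x.
- **Well centre:** about (0.547, −0.080).
- **Button:** about (0.460, −0.097), top at z 0.085.

I'm moving above the button with the gripper closing.

```bash
python3 -m jog '[[1,0,0,0,0,0,-0.115],[1,-0.0223,-0.0319,0,0,0,0],[1,-0.0223,-0.0319,0,0,0,0],[1,-0.0223,-0.0319,0,0,0,0],[1,-0.0223,-0.0319,0,0,0,0],[1,-0.0223,-0.0319,0,0,0,0],[1,-0.0223,-0.0319,0,0,0,0],[1,-0.0223,-0.0319,0,0,0,0],[1,-0.0223,-0.0319,0,0,0,0],[1,-0.0223,-0.0319,0,0,0,0],[1,-0.0223,-0.0319,0,0,0,0],[1,-0.0223,-0.0319,0,0,0,0],[1,-0.0223,-0.0319,0,0,0,0],[1,-0.0223,-0.0319,0,0,0,0],[1,-0.0223,-0.0319,0,0,0,0],[1,-0.0223,-0.0319,0,0,0,0],[1,-0.0223,-0.0319,0,0,0,0],[1,-0.0223,-0.0319,0,0,0,0],[1,-0.0223,-0.0319,0,0,0,0],[1,0,0,0,0,0,0]]' 10
```

```text
clock: 1.77
eef_pos: [0.4639, -0.1028, 0.2339]
tcp_rot: [[-0.967, 0.254, 0.003], [0.254, 0.967, -0.004], [-0.004, -0.003, -1.0]]
force: [0.2, -0.1, 1.1]
opening: 0.0005
```

```bash
python3 -m jog '[[1,0.0056,0.0048,0.025,0,0,0],[1,0,0,0.03,0,0,0],[1,0,0,0.03,0,0,0],[1,0,0,0.025,0,0,0],[1,0,0,0.01,0,0,0],[1,0,0,0,0,0,0],[1,0,0,0,0,0,0]]'
python3 - <<'E'
from h import *
from station import bot,vision
o=np.zeros((420,800,3),np.uint8)
for n,box,f,off in(('top',(290,175,380,275),4,0),('side',(190,180,310,270),3.3,400)):
    d=vision.get_image(n);x0,y0,x1,y1=box;im=cv2.resize(d['img'][y0:y1,x0:x1],None,fx=f,fy=f,interpolation=cv2.INTER_CUBIC);o[:im.shape[0],off:off+im.shape[1]]=im
cv2.imwrite('pics/press.png',o[:,:,::-1])
E
```

```text
clock: 2.35
eef_pos: [0.4559, -0.09, 0.1132]
tcp_rot: [[-0.968, 0.25, -0.002], [0.25, 0.968, 0.001], [0.002, 0.0, -1.0]]
force: [0.5, -0.8, 0.2]
opening: 0.0007
```

View pics/press.png

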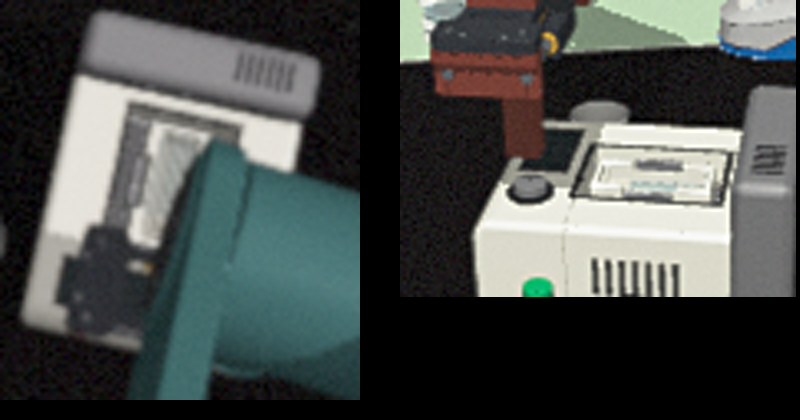

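The side view shows the fingertip just above and slightly beyond the button (button about (529,188) in the crop), which matches the measured 7 mm y error. I'll correct that and press.

```bash
python3 -m jog '[[1,-0.0055,-0.0058,0,0,0,0],[1,0,0,0.008,0,0,0],[1,0,0,0.004,0,0,0],[1,0,0,0.004,0,0,0],[1,0,0,0,0,0,0],[1,0,0,0,0,0,0]]'
```

```text
clock: 2.95
eef_pos: [0.4599, -0.0973, 0.0973]
tcp_rot: [[-0.968, 0.25, -0.001], [0.25, 0.968, 0.0], [0.001, 0.0, -1.0]]
force: [-0.4, -0.1, 0.4]
opening: 0.0005
```

```bash
python3 -m jog '[[1,0,0,0.003,0,0,0],[1,0,0,0.002,0,0,0],[1,0,0,0.001,0,0,0],[1,0,0,0.001,0,0,0],[1,0,0,0,0,0,0],[1,0,0,0,0,0,0]]'
```

```text
clock: 3.45
eef_pos: [0.4605, -0.0974, 0.0908]
tcp_rot: [[-0.968, 0.25, 0.0], [0.25, 0.968, -0.0], [-0.0, -0.0, -1.0]]
force: [-0.7, -1.3, 3.3]
opening: 0.0004
```

```bash
python3 -m jog '[[1,0,0,0.001,0,0,0],[1,0,0,0.0005,0,0,0],[1,0,0,0,0,0,0],[1,0,0,0,0,0,0]]'
```

```text
clock: 3.78
eef_pos: [0.4605, -0.0975, 0.0901]
tcp_rot: [[-0.968, 0.25, 0.0], [0.25, 0.968, -0.0], [-0.001, -0.0, -1.0]]
force: [-2.5, 1.2, 15.3]
opening: 0.0004
```

```bash
python3 -m jog '[[1,0,0,-0.01,0,0,0],[1,0,0,-0.02,0,0,0],[0.5,0,0,-0.035,0,0,0],[0,0,0,-0.035,0,0,0],[0,0.03,-0.02,-0.02,0,0,0],[0,0.03,-0.02,0,0,0,0],[0,0.03,-0.02,0,0,0,0],[0,0,0,0,0,0,0],[0,0,0,0,0,0,0],[0,0,0,0,0,0,0]]'
python3 - <<'E'
from h import *
from station import bot,vision
o=np.zeros((420,800,3),np.uint8)
for n,box,f,off in(('top',(290,175,380,275),4,0),('side',(190,180,310,270),3.3,400)):
    d=vision.get_image(n);np.savez(n+'1.npz',**d);x0,y0,x1,y1=box;im=cv2.resize(d['img'][y0:y1,x0:x1],None,fx=f,fy=f,interpolation=cv2.INTER_CUBIC);o[:im.shape[0],off:off+im.shape[1]]=im
    P=cloud(d);q=P[(abs(P[...,0]-.547)<.05)&(abs(P[...,1]+.08)<.05)&(P[...,2]<.12)&(P[...,2]>.092)];print(n,len(q),np.percentile(q[:,2],[5,50,95]) if len(q) else '')
    if len(q)>5: print(cv2.minAreaRect((q[:,:2]*1000).astype(np.float32)))
cv2.imwrite('pics/up.png',o[:,:,::-1])
E
```

```text
clock: 4.62
eef_pos: [0.3587, -0.1333, 0.2094]
tcp_rot: [[-0.968, 0.251, 0.001], [0.251, 0.968, -0.0], [-0.001, -0.0, -1.0]]
force: [0.2, -0.9, 0.5]
opening: 0.0502
top 232 [0.09340655 0.09932163 0.10339493]
((556.5826416015625, -83.12669372558594), (54.42987823486328, 108.34591674804688), 68.28417205810547)
side 372 [0.09241087 0.09707473 0.1013652 ]
((547.5488891601562, -80.34395599365234), (55.274696350097656, 85.2847671508789), 78.43852996826172)
```

View pics/up.png

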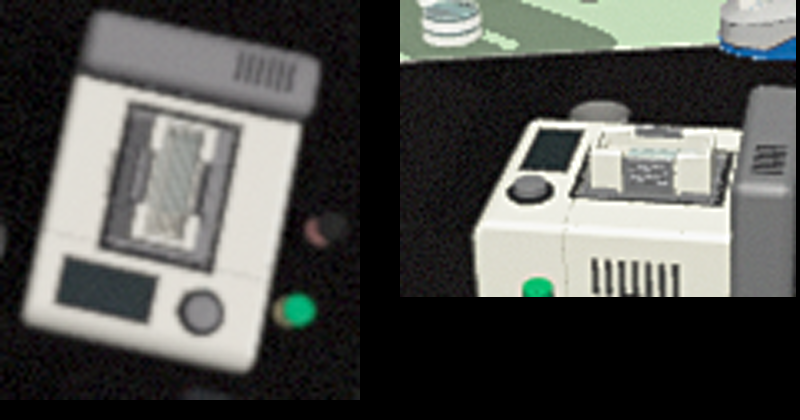

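The lift is up: the side view shows the white frame with its grey ribbed catch standing out of the well (crop (650,165)). In the top view the cassette is at crop (170,182). One more measurement of the cassette centre at its raised height.

```bash
python3 - <<'E'
from h import *
u=np.array([np.cos(np.radians(-14.5)),np.sin(np.radians(-14.5))]);v=np.array([-u[1],u[0]])
for n in('top','side'):
    d=dict(np.load(n+'1.npz'));P=cloud(d);g=d['img'].min(-1)
    R=np.stack([(P[...,:2]-[.547,-.080])@u,(P[...,:2]-[.547,-.080])@v],-1)*1000
    m=(abs(R[...,0])<47)&(abs(R[...,1])<36)&(P[...,2]>.092)&(P[...,2]<.108)&(g>150)
    q=R[m];print(n,m.sum(),'z',np.percentile(P[m][:,2],[10,50,90]),'x',np.percentile(q[:,0],[2,98]),'y',np.percentile(q[:,1],[2,98]))
    # ray-cast bright pixels at frame top
    k=m.astype(np.uint8);c=np.argwhere(k)
    w=np.array([ray(d,(p[1],p[0]),.101)[:2] for p in c]);r=(w-[.547,-.080]);
    r=np.stack([r@u,r@v],-1)*1000;print('  rays x',np.percentile(r[:,0],[2,98]),'y',np.percentile(r[:,1],[2,98]),cv2.minAreaRect((r).astype(np.float32)))
    gm=(abs(R[...,0])<10)&(abs(R[...,1])<36)&(P[...,2]>.09)&(P[...,2]<.106);print('  mid band y',np.percentile(R[gm][:,1],[2,98]))
from station import bot;s=bot.sense();print(s['eef_pos'],s['clock'],s['opening'])
E
```

```text
top 152 z [0.09417677 0.09970556 0.10306675] x [-42.52175774  40.67523317] y [-19.28295699  19.99253001]
  rays x [-43.10405618  40.68608224] y [-19.25574315  20.08081591] ((-1.1825942993164062, 0.40312957763671875), (40.32133865356445, 85.00618743896484), 89.85391998291016)
  mid band y [-24.08792211  26.65455714]
side 288 z [0.09329109 0.09799395 0.10116849] x [-39.93939321  41.76393567] y [-26.0770197   24.61541824]
  rays x [-39.67574994  42.07552478] y [-36.76296572  20.84766606] ((1.6444587707519531, -9.336009979248047), (85.11685943603516, 64.28112030029297), 0.24045878648757935)
  mid band y [-27.42963458  25.49996308]
[ 0.35936557 -0.1331177   0.20921788] 4.7167 0.05806889552219024
```

```bash
python3 -m jog '[[0,-0.028,0.0164,0,0,0,0],[0,-0.028,0.0164,0,0,0,0],[0,-0.028,0.0164,0,0,0,0],[0,-0.028,0.0164,0,0,0,0],[0,-0.028,0.0164,0,0,0,0],[0,-0.028,0.0164,0.01,0,0,0],[0,0,0,0.03,0,0,0],[0,0,0,0.03,0,0,0],[0,0,0,0,0,0,0],[0,0,0,0,0,0,0],[0,0,0,0,0,0,0],[0,0,0,0,0,0,0]]'
python3 - <<'E'
from h import *
from station import bot,vision
s=bot.sense();p=s['eef_pos'];e=np.array([.547,-.080])-p[:2];print(p,s['tcp_rot'][:2,:2].T@e,s['opening'])
d=vision.get_image('side');cv2.imwrite('pics/over.png',cv2.resize(d['img'][130:270,180:320],None,fx=4,fy=4,interpolation=cv2.INTER_CUBIC)[:,:,::-1])
E
```

```text
clock: 5.72
eef_pos: [0.5468, -0.08, 0.1408]
tcp_rot: [[-0.968, 0.25, 0.003], [0.25, 0.968, -0.001], [-0.003, -0.0, -1.0]]
force: [0.4, -0.5, 0.5]
opening: 0.088
[ 0.54683051 -0.08001202  0.14079449] [-1.61101846e-04  5.40022067e-05] 0.08795483807124108
```

View pics/over.png

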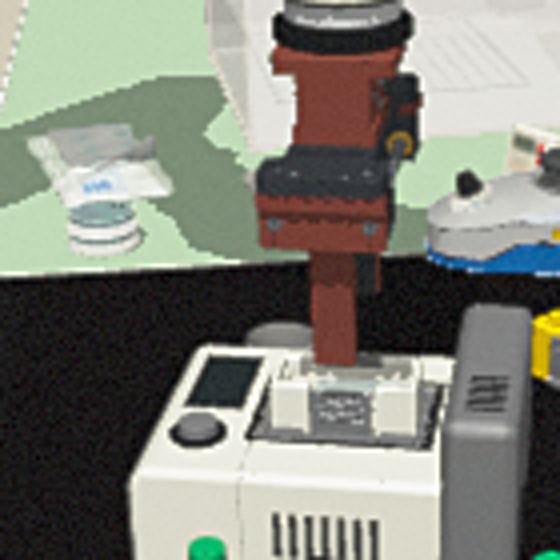

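The near finger sits right above the near catch (crop (335,365) against (342,405)), well centred. Descending.

```bash
python3 -m jog '[[0,0,0,0.02,0,0,0],[0,0,0,0.02,0,0,0],[0,0,0,0.01,0,0,0],[0,0,0,0.001,0,0,0],[0,0,0,0,0,0,0],[0,0,0,0,0,0,0]]' 22
```

```text
clock: 6.27
eef_pos: [0.5463, -0.0801, 0.0893]
tcp_rot: [[-0.968, 0.25, 0.002], [0.25, 0.968, -0.001], [-0.002, -0.0, -1.0]]
force: [0.7, 0.3, 1.5]
opening: 0.0883
```

```bash
python3 -m jog '[[0.4,0,0,0,0,0,0],[0.4,0,0,0,0,0,0],[0.6,0,0,0,0,0,0],[0.6,0,0,0,0,0,0],[1,0,0,0,0,0,0],[1,0,0,0,0,0,0],[1,0,0,0,0,0,0],[1,0,0,0,0,0,0],[1,0,0,0,0,0,0],[1,0,0,0,0,0,0]]' 22
```

```text
clock: 7.1
eef_pos: [0.5456, -0.0799, 0.0883]
tcp_rot: [[-0.968, 0.25, 0.0], [0.25, 0.968, -0.0], [-0.0, -0.0, -1.0]]
force: [-1.6, -1.3, 2.4]
opening: 0.0409
```

The opening is 41 mm, so both catches are flush with the frame. Lifting gently.

```bash
python3 -m jog '[[1,0,0,-0.002,0,0,0],[1,0,0,-0.003,0,0,0],[1,0,0,-0.005,0,0,0],[1,0,0,-0.005,0,0,0],[1,0,0,0,0,0,0],[1,0,0,0,0,0,0]]'
```

```text
clock: 7.6
eef_pos: [0.5459, -0.0799, 0.1037]
tcp_rot: [[-0.968, 0.25, 0.001], [0.25, 0.968, -0.0], [-0.001, -0.0, -1.0]]
force: [0.6, -0.4, -2.5]
opening: 0.0409
```

```bash
python3 -m jog '[[1,0,0,-0.005,0,0,0],[1,0,0,-0.01,0,0,0],[1,0,0,-0.015,0,0,0],[1,0,0,-0.015,0,0,0],[1,0,0,-0.015,0,0,0],[1,0,0,-0.015,0,0,0],[1,0,0,-0.01,0,0,0],[1,0,0,-0.005,0,0,0],[1,0,0,0,0,0,0],[1,0,0,0,0,0,0],[1,0,0,0,0,0,0],[1,0,0,0,0,0,0],[1,0,0,0,0,0,0],[1,0,0,0,0,0,0]]'
python3 - <<'E'
from h import *
from station import bot,vision
s=bot.sense();print(s['eef_pos'],s['opening'],s['force'],abs(s['qvel']).max())
d=vision.get_image('side');P=cloud(d);np.savez('side2.npz',**d);cv2.imwrite('pics/held.png',cv2.resize(d['img'][110:290,190:330],None,fx=4,fy=3.3,interpolation=cv2.INTER_CUBIC)[:,:,::-1])
u=np.array([np.cos(np.radians(-14.5)),np.sin(np.radians(-14.5))]);v=np.array([-u[1],u[0]])
R=np.stack([(P[...,:2]-[.546,-.080])@u,(P[...,:2]-[.546,-.080])@v],-1)*1000
m=(abs(R[...,0])<47)&(R[...,1]<-15)&(R[...,1]>-28)&(P[...,2]>.1)&(P[...,2]<.22)&(d['img'].min(-1)>120)
for a in range(-44,44,11):
    k=m&(R[...,0]>=a)&(R[...,0]<a+11)
    if k.sum()>2: print(a,k.sum(),P[k][:,2].min().round(4),P[k][:,2].max().round(4))
E
```

```text
clock: 8.77
eef_pos: [0.5452, -0.0797, 0.1926]
tcp_rot: [[-0.968, 0.25, -0.001], [0.25, 0.968, 0.0], [0.001, -0.0, -1.0]]
force: [0.8, -0.2, -2.5]
opening: 0.0409
[ 0.5451745  -0.07969446  0.19255846] 0.04090606809639051 [ 0.76949602 -0.1607461  -2.5056852 ] 0.004728409514226323
-44 55 0.1665 0.2056
-33 82 0.1666 0.2062
-22 47 0.1662 0.2056
-11 6 0.1711 0.1749
0 9 0.1709 0.1752
11 27 0.167 0.2049
22 85 0.1667 0.2068
33 88 0.165 0.2059
```

View pics/held.png

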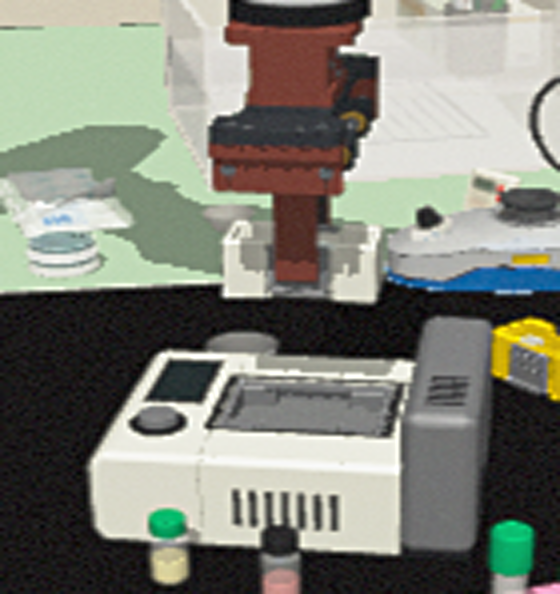

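The picture shows the cassette held level at crop (300,260), clear of the empty well, with the button released. Its underside measures z 0.166, about 91 mm above the deck and even end to end. Handing in.

```bash
python3 -c "
from station import bot
print(bot.close_job());s=bot.sense();print(s['clock'],s['eef_pos'],s['opening'],s['force'])"
```

```text
the job is handed in; nothing more can be done
None
the job is handed in; nothing more can be done
```

The job is done and handed in at about 8.8 s. The arm is holding the cassette by its pinched catches, about 91 mm above the reader's deck.

- **Eject:** I pressed the button to its stop, where the force rose to 15 N, and let it go. The pictures then showed the lift up.
- **Pinch and lift:** I pinched both catches at 22 N. The opening was 41 mm, against 42 mm for flush, so both were fully in. The cassette came away with only about 2.5 N on the wrist, roughly its own weight.
- **Last checks:** The underside was level to about 2 mm from end to end. The grip held at 41 mm and the joints were practically still (0.005 rad/s at most).
- **Bystanders:** The vials and yellow look-alike in the last picture look undisturbed. I did not measure the bystanders' positions again.

No check failed. The only disagreement was a position reading taken before the arm had settled, which put me about 8 mm off the button. I corrected that before pressing.

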